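Thread the rinsed hair rollers on a drying rod

ROBOT

A 6-joint arm with a two-finger parallel gripper is mounted at the origin on the work surface. World frame = base frame: x ahead of the robot, y to its left, z up, the work surface at z = 0. Lengths are in m, angles in degrees, forces in N, time in s.
With the tool pointing down it reaches from about 0.375 to 0.9 m from the base axis. Payload 3.1 kg.
Tool frame: the origin (TCP) lies on the centre line of the jaws, within the pads' length; the fingertips stand 25 mm ahead of it and the grasp point (between the pads) lies 6 mm ahead of it; z points along the fingers, y is the line along which they close (so a half turn about z gives the same grasp; the last joint's range is limited). The gripper opens to 87 mm and grips with 3 to 60 N. Pads are 19 mm wide; open, the fingers measure 117 mm over their backs; the gripper's body (75 mm by 190 mm) begins 51 mm behind the grasp point.
Start: joints at [56.751, 30.224, 82.088, -0, 67.689, -10.227], TCP at [0.244, 0.575, 0.248] pointing down, gripper open.
Joint ranges: [-176.69, 176.69], [-43.24, 126.21], [12.49, 139.97], [-82, 262], [0, 151.66], [-163.58, 163.58]. Speed limits (degrees/s): [159.86, 159.86, 180, 180, 180, 180].

INTERFACE

Orientations are given as a 3x3 rotation matrix whose columns are the frame's x, y, z axes.
In Python, from rig import * gives the robot as it stands.
- The arm moves only by the tool step_arm, never from a script. Its argument "steps" is a list of rows, each a list of 7 numbers: the shift along the tool's x, y, z normalised to -1 to 1, where 1 is 0.3 m, then the turn, a rotation vector about the tool's x, y, z normalised to -1 to 1, where 1 is 45 degrees, then the gripper's target within -1 to 1 (shut at 1, half-way at 0, fully open at -1). A call has 1 to 8 rows; each row is the pose to reach, as a shift and turn from the pose commanded when the call began, along the tool's axes at that moment; what a row does not reach only later rows make up. A row lasts 1/12 s, in which the tool goes at most 41.7 mm and 7.16 degrees, less where a joint would pass 70% of its speed; a pose out of reach is approached as far as the arm can. A call with a number of a shift or a turn outside -1 to 1 is refused whole. A call with a gripper value outside its range is refused whole. The fingers move at their own pace and stop on an object; the grip force is fixed at half the most. Time passes only in rows, so rows that repeat a pose let the fingers close. It gives the time, the measured TCP pose, the force, the opening and the grip force at its end, in the units of the state.
- read_state(): the state, without advancing time (a new reading comes with each control period).
- capture(name): name is "side" or "top" or "wrist"; returns a dict with "image" (420x560x3 uint8, red, green, blue), "vertical_fov" (degrees; the focal length in pixels is half the picture's height over the tangent of half this angle, whatever the lens; pixels are square), "cx", "cy" (the principal point, pixels), "world_from_camera" (4x4, takes a point from camera to world coordinates); the wrist camera has in their place "T_tool_cam" (4x4, takes a point from camera to tool coordinates, whose origin is the TCP and whose axes are the flange's). Camera axes: x right, y down, z forward; pixel columns grow to the right and rows downward; lengths in m; the calibration is good to about 2 mm. A picture is of the moment at which its call begins: read the wrist's pose just before it. There is no depth.
- hand_in(): hands the job in; it is judged then, once.
The state is a dict: "time_s": time; "joint_positions": joint angles; "qvel": joint speeds; "tau": joint torques, N m; "position": TCP position; "tcp_rot": TCP orientation; "force": force on the tool from outside, world axes, zero at the start; "moment": the same for the moment, N m; "opening": opening from 0.0 (shut) to 1.0 (fully open); "grasp_force": force on a finger pad.
Only numpy, scipy, OpenCV 4.12 (cv2) and the standard library are available. Lean on these libraries where they do the work, as an engineer would, in place of code of your own. Each camera call takes 0.05 s, during which the arm holds its last target. There are 200 camera calls.

TASK

Take the empty drying rod off the wire stand by its wooden handle, run it right through the three red rollers as they lie in line in the draining rack, and lift all three off together. Then lay the loaded rod back across the free forks of the stand, seated in the forks with the red rollers hanging between them, and let go. Leave the blue rollers, the other rod and the rest of the bench undisturbed.

Things in the scene. Friction and masses are not known exactly. Their poses are not given: they have to be found in the camera images.
- rod_grip (a point): Empty drying rod, about 60 g, at first lying in the stand: light-wood handle (80 mm long, 18 x 18 mm), 22 mm of bare 7 mm steel neck, 18 mm stop collar, 206 mm of bare 7 mm steel shaft with a round tip, all on one axis. The point is the handle centre, the place to grip; x points to the tip. Collar face 62 mm, balance point about 100 mm, tip 272 mm along x from here.
- rod_mid (a point): Point on the rod's axis 149 mm along x from the handle centre, half-way between the two places that bear on the forks (the middle of the bare neck, and a place on the shaft 185 mm past the collar's handle-side face). Axes as rod_grip.
- rod_tip (a point): The round tip of the rod, on its axis, 272 mm along x from the handle centre. Axes as rod_grip.
- red0_mid (a point): Hard plastic tube hair roller, red, 30 mm outside diameter, 23 mm open bore, 48 mm long, about 15 g. The point is its centre, on the bore axis; its x axis is the bore axis (either end may point either way round). The red rollers lie in line, 1 to 9 mm apart, in lane 0, each resting freely on two rails.
- red1_mid (a point): Hard plastic tube hair roller, red, 30 mm outside diameter, 23 mm open bore, 48 mm long, about 15 g. The point is its centre, on the bore axis; its x axis is the bore axis (either end may point either way round). The red rollers lie in line, 1 to 9 mm apart, in lane 0, each resting freely on two rails.
- red2_mid (a point): Hard plastic tube hair roller, red, 30 mm outside diameter, 23 mm open bore, 48 mm long, about 15 g. The point is its centre, on the bore axis; its x axis is the bore axis (either end may point either way round). The red rollers lie in line, 1 to 9 mm apart, in lane 0, each resting freely on two rails.
- rack_lane0 (a point): Middle of the red rollers' lane in the fixed wire draining rack (170 x 105 mm), at the height of the roller axes, 54 mm above the bench. x runs along the lane, z up. The lane's ends are open but for a cross wire 82.5 mm either way along x, its top 11 mm below the roller axes. The blue rollers' lane is 54 mm away in +y.
- stand_bay0 (a point): Bay 0 of the fixed wire drying stand: two Y forks (5 mm wire, 90 degree V, 17 mm deep, 34 mm wide at the top), 98 mm either way along x. The point is where rod_mid lies when a rod is seated, 105 mm above the bench, with the handle out past the -x fork and the neck in that fork (8 mm of play along the rod). The bays are 90 mm apart along y; the bay the empty rod came from is the free one.
- stand_bay1 (a point): Bay 1 of the fixed wire drying stand: two Y forks (5 mm wire, 90 degree V, 17 mm deep, 34 mm wide at the top), 98 mm either way along x. The point is where rod_mid lies when a rod is seated, 105 mm above the bench, with the handle out past the -x fork and the neck in that fork (8 mm of play along the rod). The bays are 90 mm apart along y; the bay the empty rod came from is the free one.
- blue0_mid (a point): Hard plastic tube hair roller, blue, 30 mm outside diameter, 23 mm open bore, 48 mm long, about 15 g. The point is its centre, on the bore axis; its x axis is the bore axis (either end may point either way round). In lane 1 of the draining rack, not to be disturbed.
- blue1_mid (a point): Hard plastic tube hair roller, blue, 30 mm outside diameter, 23 mm open bore, 48 mm long, about 15 g. The point is its centre, on the bore axis; its x axis is the bore axis (either end may point either way round). In lane 1 of the draining rack, not to be disturbed.
- blue2_mid (a point): Hard plastic tube hair roller, blue, 30 mm outside diameter, 23 mm open bore, 48 mm long, about 15 g. The point is its centre, on the bore axis; its x axis is the bore axis (either end may point either way round). In lane 1 of the draining rack, not to be disturbed.
- full_rod_mid (a point): The other rod, same as the empty one, already loaded with three blue rollers and lying in its bay of the stand, parallel to the empty rod; the matching mid point. Not to be disturbed.
- tint_bowl: Red plastic tint bowl, 132 mm across, 51 mm high, with a short tab handle, standing on a black digital scale. Origin at the centre of its underside. Not to be disturbed.
- developer: White developer bottle with a green label, 68 mm diameter, 190 mm high. Origin at the centre of its underside. Not to be disturbed.
- cream_jar: White jar with an orange label, 76 mm diameter, 70 mm high. Origin at the centre of its underside. Not to be disturbed.
- tint_brush: Black tint brush, 200 mm long, lying on the bench. Not to be disturbed.
- tube: Aluminium tint tube, 130 mm long, lying on the bench. Not to be disturbed.
Mind the look-alikes: they are no part of the job. Leave any green or pink look-alike of the part that bears red1_mid alone. What is shaped like the part that bears stand_bay0 but green is not meant.

How it is judged:
By the outcome, as a careful person would: the job done as asked, in the order asked, and still so for the second after the job is handed in, with the robot touching nothing.
It also fails if it takes over 61 s, if anything falls off the work surface, if the arm or the gripper's body presses on something with over 40 N, if the wrist force passes 120 N, or if a joint passes its speed limit or range.

## Working session

There is one attempt and no reset: what is moved stays moved. The work goes in short steps, Python scripts to look and compute and a tool call to move; the robot and the scene stay as the last step left them, time stands still between calls to the robot, and variables do not carry over. Pictures are saved under pics/ and viewed, at most 10 in all, crops included, and the job is handed in when it is done.

Besides the shell and the picture viewer there is one more tool, called after "Emit:" as a command line: name --pt "numbers of a row" for each row, then --argument value for the rest. step_arm: Moves the arm, as the interface text tells. Scaled input: -1 to 1 covers 0.3 m each way for a shift and 45 degrees each way for a turn. Its arguments: {"type":"object","properties":{"steps":{"type":"array"}},"required":["steps"]}

```bash
ls; mkdir -p pics; python3 - <<'E'
from rig import *
import cv2,pickle,numpy as np
np.set_printoptions(precision=4,suppress=True)
d={}
for n in ("side","top","wrist"):
    if n=="wrist": d["state"]=read_state()
    d[n]=capture(n); c=d[n]
    cv2.imwrite(f"pics/{n}0.png",c["image"][:,:,::-1])
    print(n,{k:v for k,v in c.items() if k!="image"})
s=d["state"];print(s)
pickle.dump(d,open("d0.pkl","wb"))
E
```

```text
pics
side {'vertical_fov': 55.9385892888731, 'cx': 276.53278201304, 'cy': 207.67005037678058, 'world_from_camera': array([[-0.9535, -0.2347,  0.1892,  0.2794],
       [-0.3014,  0.7288, -0.6149,  0.6519],
       [ 0.0064, -0.6433, -0.7656,  0.9586],
       [ 0.    ,  0.    ,  0.    ,  1.    ]])}
top {'vertical_fov': 46.47537872313599, 'cx': 275.53401750262697, 'cy': 208.92400129548264, 'world_from_camera': array([[-0.0132, -0.9988,  0.0473,  0.4209],
       [-0.9999,  0.013 , -0.0041, -0.0224],
       [ 0.0035, -0.0474, -0.9989,  1.575 ],
       [ 0.    ,  0.    ,  0.    ,  1.    ]])}
wrist {'vertical_fov': 64.88094052963412, 'cx': 281.95854849117865, 'cy': 205.28786595904495, 'T_tool_cam': array([[-0.0008, -0.9549, -0.2969,  0.0821],
       [ 1.    , -0.0011,  0.001 ,  0.0008],
       [-0.0013, -0.2969,  0.9549, -0.1371],
       [ 0.    ,  0.    ,  0.    ,  1.    ]])}
{'time_s': 0.1, 'joint_positions': array([ 56.7522,  30.2733,  82.148 ,  -0.0009,  67.6895, -10.226 ]), 'qvel': array([ 0.0143, -0.1052, -0.1225,  0.0571,  0.0343,  0.0342]), 'tau': array([ -0.0001, -44.0983, -17.7151,   0.0635,   0.0534,  -0.    ]), 'position': array([0.2441, 0.5747, 0.2467]), 'tcp_rot': array([[-0.9204,  0.3911, -0.001 ],
       [ 0.3911,  0.9204, -0.0016],
       [ 0.0003, -0.0019, -1.    ]]), 'force': array([ 0.0447, -0.8211,  0.1612]), 'moment': array([ 0.033 ,  0.0241, -0.0062]), 'grasp_force': 0.0, 'opening': 0.9970896534902128}
```

View pics/side0.png

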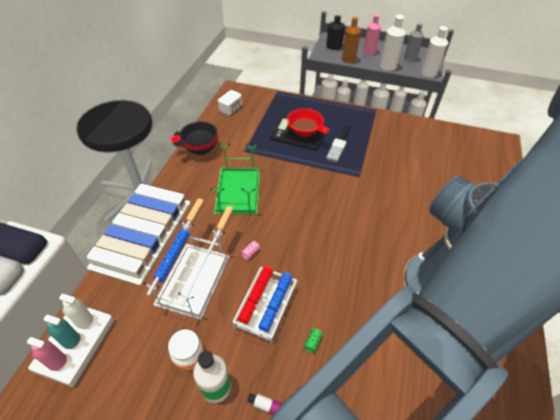

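View pics/top0.png

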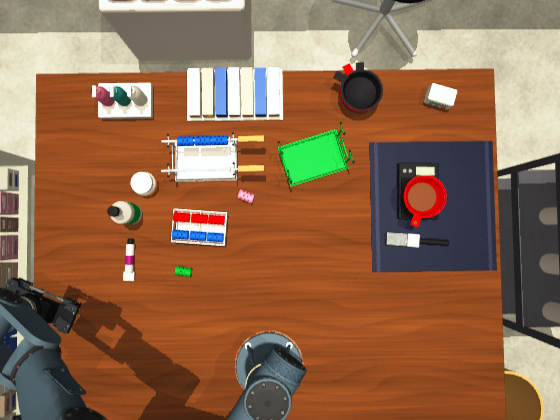

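The top view shows the stand at about (205,160): the empty rod's handle is at (251,169) and the loaded blue rod is at row 141. The rack is at (200,228), with the red lane at row 217 and blue at row 237. Look-alikes are the pink roller (246,196), the green roller (183,271) and the green stand (315,158). The white stand and the three in-line reds in the rack fit the description. I'll confirm this in a crop.

```bash
cat > h.py <<'E'
import numpy as np,cv2,pickle
from scipy.spatial.transform import Rotation as Rn
np.set_printoptions(precision=4,suppress=True)
def ray(c,uv,T=None):
    T=c["world_from_camera"] if T is None else T
    f=210/np.tan(np.radians(c["vertical_fov"]/2))
    uv=np.atleast_2d(uv).astype(float)
    d=np.c_[(uv[:,0]-c["cx"])/f,(uv[:,1]-c["cy"])/f,np.ones(len(uv))]@T[:3,:3].T
    return T[:3,3],d
def plane(c,uv,z,T=None):
    o,d=ray(c,uv,T); return o+d*((z-o[2])/d[:,2])[:,None]
def proj(c,P,T=None):
    T=c["world_from_camera"] if T is None else T
    f=210/np.tan(np.radians(c["vertical_fov"]/2))
    q=(np.atleast_2d(P)-T[:3,3])@T[:3,:3]
    return np.c_[c["cx"]+f*q[:,0]/q[:,2],c["cy"]+f*q[:,1]/q[:,2]]
def wristT(c,s):
    T=np.eye(4);T[:3,:3]=s["tcp_rot"];T[:3,3]=s["position"];return T@c["T_tool_cam"]
def blobs(im,name,amin=15):
    hsv=cv2.cvtColor(im,cv2.COLOR_RGB2HSV);h,s,v=[hsv[...,i].astype(int) for i in range(3)]
    m={"red":((h<6)|(h>174))&(s>190)&(v>90),"blue":(h>105)&(h<125)&(s>160)&(v>80),
       "wood":(h>10)&(h<22)&(s>80)&(s<170)&(v>190),"pink":(h>150)&(h<176)&(s>60)&(s<190)&(v>150)}[name]
    n,l,st,ce=cv2.connectedComponentsWithStats(m.astype(np.uint8))
    return [(ce[i],st[i],np.argwhere(l==i)[:,::-1]) for i in range(1,n) if st[i][4]>=amin]
E
python3 - <<'E'
from h import *
d=pickle.load(open("d0.pkl","rb"))
t=d["top"]
for n,z in (("red",.069),("blue",.069),("wood",.114),("pink",.03)):
    for ce,st,p in blobs(t["image"],n):
        if 120<ce[0]<290 and 120<ce[1]<290: print(n,ce,st,plane(t,ce,z)[0])
cv2.imwrite("pics/c1.png",cv2.resize(t["image"][125:285,100:290,::-1],None,fx=4,fy=3.75 and 4,interpolation=cv2.INTER_CUBIC)[:600])
E
```

```text
red [181.1831 216.7324] [173 212  17  10 142] [0.4719 0.2621 0.069 ]
red [207.4118 218.7279] [191 214  34  11 272] [0.4647 0.1815 0.069 ]
blue [201.9268 140.447 ] [177 136  51  10 396] [0.7078 0.1969 0.069 ]
blue [179.8346 234.1575] [172 230  17   9 127] [0.4184 0.2665 0.069 ]
blue [197.2893 235.4711] [190 231  16  10 121] [0.4137 0.2129 0.069 ]
blue [214.9913 236.8174] [207 233  16   9 115] [0.4088 0.1586 0.069 ]
wood [248.     140.5714] [238 140  21   2  21] [0.6971 0.0517 0.114 ]
wood [252.5    170.2273] [242 170  22   2  22] [0.6072 0.0392 0.114 ]
pink [245.375 195.925] [238 190  16  13  80] [0.5365 0.0662 0.03  ]
```

View pics/c1.png

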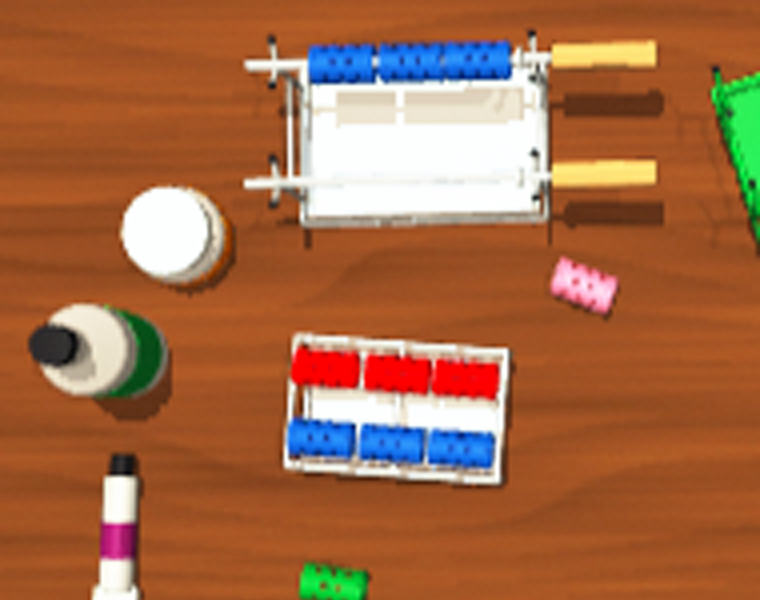

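The crop confirms it: the empty rod with its tip at (162,171) and handle at (251,168), the reds in line at rows 216–220, all in white wire. The pink, green-roller and green-stand look-alikes are apart from these. Next I work out the directions and the move to a close wrist view.

```bash
python3 - <<'E'
from h import *
d=pickle.load(open("d0.pkl","rb"))
t=d["top"];s=d["state"]
hp=plane(t,[[251.1,168.2]],.105)[0];tp=plane(t,[[161.5,170.75]],.105)[0];print("handle",hp,"tip",tp,np.linalg.norm(tp-hp))
a=np.arctan2(*(tp-hp)[[1,0]]);print("rod yaw",np.degrees(a))
e=plane(t,[[173,216.5],[225,220]],.054);print("red ends",e,np.linalg.norm(e[1]-e[0]),np.degrees(np.arctan2(*(e[0]-e[1])[[1,0]])))
# side view triangulation of handle
w=blobs(d["side"]["image"],"wood");print([(x[0],x[1][:4],plane(d["side"],x[0],.105)[0]) for x in w])
E
```

```text
handle [0.6146 0.0437 0.105 ] tip [0.6103 0.3141 0.105 ] 0.270444544763084
rod yaw 90.9110135066327
red ends [[0.4735 0.2904 0.054 ]
 [0.4605 0.1289 0.054 ]] 0.16202446674798845 85.39981379899612
[(array([194.3824, 209.0882]), array([187, 198,  16,  23], dtype=int32), array([0.7081, 0.0419, 0.105 ])), (array([223.9826, 218.2783]), array([217, 208,  15,  21], dtype=int32), array([0.6166, 0.0471, 0.105 ]))]
```

```bash
cat > go.py <<'E'
# usage: go.py x y z yaw [pitch up deg] : prints normalised move to reach TCP pose (tool x at yaw, tilted tip-up by pitch)
import sys; from h import *; from rig import *
def Rt(yaw,p=0):
    y=np.radians(yaw);p=np.radians(p)
    x=np.array([np.cos(y)*np.cos(p),np.sin(y)*np.cos(p),np.sin(p)]);Y=np.array([np.sin(y),-np.cos(y),0])
    return np.c_[x,Y,np.cross(x,Y)]
if __name__=="__main__":
    a=list(map(float,sys.argv[1:]));s=read_state();R=s["tcp_rot"]
    dt=R.T@(np.array(a[:3])-s["position"]);rv=Rn.from_matrix(R.T@Rt(*a[3:])).as_rotvec(degrees=True)
    print("t",s["time_s"],"pos",s["position"],"yaw",np.degrees(np.arctan2(R[1,0],R[0,0])),"pitch",np.degrees(np.arcsin(R[2,0])),"F",s["force"],"open",s["opening"],"gf",s["grasp_force"])
    print("shift/0.3",dt/.3,"turn/45",rv/45)
E
python3 go.py 0.615 0.06 0.26 90.9
```

```text
t 0.15 pos [0.2441 0.5748 0.2468] yaw 156.97813292155428 pitch 0.01711215578719992 F [-0.1388  0.3551 -0.6941] open 0.9969081622683034 gf 0.0
shift/0.3 [-1.8089 -1.0959 -0.0427] turn/45 [-0.002   0.0009  1.4684]
```

Emit:
step_arm --pt "-0.11 -0.07 -0.02 0 0 0.09 -1" --pt "-0.22 -0.14 -0.04 0 0 0.19 -1" --pt "-0.34 -0.2 -0.04 0 0 0.28 -1" --pt "-0.45 -0.27 -0.04 0 0 0.37 -1" --pt "-0.56 -0.34 -0.04 0 0 0.47 -1" --pt "-0.67 -0.41 -0.04 0 0 0.56 -1" --pt "-0.79 -0.48 -0.04 0 0 0.66 -1" --pt "-0.9 -0.55 -0.04 0 0 0.75 -1"

```text
time_s: 0.82
position: [0.4293, 0.316, 0.2595]
tcp_rot: [[-0.545, 0.838, 0.0], [0.838, 0.545, -0.0], [-0.0, 0.0, -1.0]]
force: [0.3, 0.6, 0.5]
opening: 1.002
grasp_force: 0.0
```

```bash
python3 go.py 0.615 0.06 0.26 90.9
```

```text
t 0.8167 pos [0.4293 0.316  0.2595] yaw 123.01822042827395 pitch -0.010283771207761933 F [0.2681 0.5747 0.4735] open 1.0020110569459104 gf 0.0
shift/0.3 [-1.0528  0.0541 -0.0015] turn/45 [0.0002 0.0002 0.7137]
```

Emit:
step_arm --pt "-0.13 0.01 0 0 0 0.1 -1" --pt "-0.26 0.02 0 0 0 0.2 -1" --pt "-0.39 0.03 0 0 0 0.3 -1" --pt "-0.52 0.04 0 0 0 0.4 -1" --pt "-0.65 0.05 0 0 0 0.5 -1" --pt "-0.78 0.05 0 0 0 0.6 -1" --pt "-0.9 0.05 0 0 0 0.71 -1" --pt "-1.0 0.05 0 0 0 0.71 -1"

```text
time_s: 1.48
position: [0.6066, 0.0724, 0.2592]
tcp_rot: [[-0.018, 1.0, 0.0], [1.0, 0.018, -0.0], [-0.0, 0.0, -1.0]]
force: [-0.1, -0.3, 0.2]
opening: 1.0
grasp_force: 0.0
```

```bash
python3 - <<'E'
from h import *; from rig import *
s=read_state();c=capture("wrist");T=wristT(c,s)
pickle.dump((s,c),open("w1.pkl","wb"));print(s["position"],s["time_s"])
cv2.imwrite("pics/w1.png",c["image"][:,:,::-1])
for n,z in (("wood",.114),("red",.069),("pink",.03)):
    for ce,st,p in blobs(c["image"],n,60): print(n,ce,st,plane(c,ce,z,T)[0])
E
```

```text
[0.6066 0.0724 0.2592] 1.4833
wood [287.9751 204.3832] [282 185  13  39 441] [0.6123 0.0686 0.114 ]
wood [389.8392 218.9026] [ 379  188   23   71 1057] [0.7049 0.0564 0.114 ]
wood [289.7398 251.3258] [282 237  17  28 442] [0.615  0.0227 0.114 ]
red [136.0597  35.6164] [ 119    5   34   62 1825] [0.474  0.2104 0.069 ]
red [137.354   96.5691] [ 121   70   33   53 1534] [0.4693 0.1585 0.069 ]
pink [222.0796 179.5621] [206 158  33  45 628] [0.539  0.0709 0.03  ]
```

View pics/w1.png

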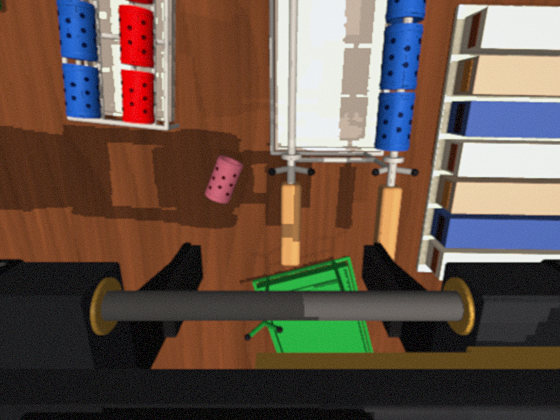

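The wrist view shows the empty handle from (291,184) to (291,265), its shaft running up near column 292, the pink roller at (222,180), and the red roller's near end at (138,122).

```bash
python3 - <<'E'
from h import *
s,c=pickle.load(open("w1.pkl","rb"));T=wristT(c,s)
P=plane(c,[[291,184],[290.5,265],[293,20],[292,120]],.109,T);print(P,"handle len",np.linalg.norm(P[1]-P[0]),"centre",P[:2].mean(0))
d=P[2]-P[1];print("yaw shaft",np.degrees(np.arctan2(d[1],d[0])))
im=c["image"];g=cv2.cvtColor(im,cv2.COLOR_RGB2HSV)
for v in (190,200,210,225,240,250,258):
    r=im[v,270:315].astype(int); m=(r[:,0]-r[:,2]>70)&(r[:,0]>150); w=np.nonzero(m)[0]+270
    print(v,w.min(),w.max(),plane(c,[[(w.min()+w.max())/2,v]],.112,T)[0])
for v in (20,60,100,140):
    print(v,im[v,280:305].sum(1))
E
```

```text
[[0.6147 0.0861 0.109 ]
 [0.6162 0.0059 0.109 ]
 [0.613  0.2167 0.109 ]
 [0.6141 0.1415 0.109 ]] handle len 0.08021288854975644 centre [0.6155 0.046  0.109 ]
yaw shaft 90.89215310908116
190 282 298 [0.6139 0.0814 0.112 ]
200 282 298 [0.6141 0.0721 0.112 ]
210 282 298 [0.6143 0.0627 0.112 ]
225 284 298 [0.6156 0.0482 0.112 ]
240 281 297 [0.6141 0.0333 0.112 ]
250 281 299 [0.6153 0.0231 0.112 ]
258 281 299 [0.6155 0.0148 0.112 ]
20 [716 718 711 717 710 711 714 716 636 499 482 566 607 630 613 553 525 578
 683 711 712 707 709 707 703]
60 [714 710 712 708 707 710 714 703 605 471 511 559 605 631 593 540 530 660
 704 714 714 707 712 708 708]
100 [722 718 719 719 717 718 709 673 546 488 542 605 620 615 553 527 655 715
 724 718 724 719 716 721 721]
140 [711 713 707 705 704 718 705 617 500 544 613 653 655 619 572 581 678 711
 704 713 708 707 712 707 712]
```

```bash
python3 go.py 0.615 0.0455 0.111 90.9
```

```text
t 1.5333 pos [0.6103 0.0677 0.2593] yaw 90.98961420677018 pitch -0.2624224032494385 F [ 2.9609 -1.0174 -0.2809] open 0.9977776799532876 gf 0.0
shift/0.3 [-0.0719  0.0119  0.4948] turn/45 [0.0062 0.0058 0.002 ]
```

Emit:
step_arm --pt "-0.04 0.01 0.12 0 0 0 -1" --pt "-0.06 0.01 0.2 0 0 0 -1" --pt "-0.06 0.01 0.2 0 0 0 -1" --pt "-0.06 0.01 0.2 0 0 0 -1"

```text
time_s: 1.87
position: [0.6075, 0.0572, 0.1982]
tcp_rot: [[-0.022, 1.0, -0.004], [1.0, 0.022, 0.001], [0.001, -0.004, -1.0]]
force: [-0.6, 0.4, 0.0]
opening: 1.0
grasp_force: 0.0
```

```bash
python3 - <<'E'
from h import *; from rig import *
s=read_state();c=capture("wrist");T=wristT(c,s);im=c["image"]
cv2.imwrite("pics/w2.png",im[:,:,::-1])
m=[x for x in blobs(im,"wood",60)]
for ce,st,p in m: print(ce,st,plane(c,ce,.114,T)[0])
for v in range(20,420,20):
    r=im[v,200:400].astype(int); q=(r[:,0]-r[:,2]>70)&(r[:,0]>150); w=np.nonzero(q)[0]+200
    if len(w)>5: print(v,w.min(),w.max(),plane(c,[[(w.min()+w.max())/2,v]],.114,T)[0])
E
python3 go.py 0.615 0.0455 0.111 90.9
```

```text
[417.4973 232.1924] [ 402  189   32   94 1840] [0.7048 0.0534 0.114 ]
[292.5869 226.8818] [ 282  203   23   48 1041] [0.615  0.0554 0.114 ]
[291.582  275.4947] [281 267  22  18 378] [0.6155 0.0165 0.114 ]
160 205 223 [0.5607 0.1023 0.114 ]
180 200 221 [0.5578 0.0885 0.114 ]
200 200 212 [0.554  0.0741 0.114 ]
220 281 304 [0.6148 0.0607 0.114 ]
240 281 304 [0.6153 0.0453 0.114 ]
260 284 301 [0.6158 0.0293 0.114 ]
280 280 302 [0.6151 0.0127 0.114 ]
t 1.9167 pos [0.6087 0.0575 0.1998] yaw 91.27972644741658 pitch 0.0227275628686773 F [0.4734 0.0311 0.0381] open 1.000087640401254 gf 0.0
shift/0.3 [-0.0406  0.0202  0.2959] turn/45 [-0.0005 -0.0005  0.0084]
```

Emit:
step_arm --pt "-0.02 0.01 0.1 0 0 0 -1" --pt "-0.041 0.021 0.2 0 0 0 -1" --pt "-0.041 0.021 0.27 0 0 0 -1" --pt "-0.041 0.021 0.296 0 0 0 -1" --pt "-0.041 0.021 0.296 0 0 0 -1" --pt "-0.041 0.021 0.296 0 0 0 -1"

```text
time_s: 2.42
position: [0.6163, 0.0456, 0.1123]
tcp_rot: [[-0.023, 1.0, 0.002], [1.0, 0.023, -0.0], [-0.0, 0.002, -1.0]]
force: [0.8, 0.3, 0.0]
opening: 0.996
grasp_force: 0.0
```

```bash
python3 go.py 0.6152 0.0455 0.111 90.9
```

```text
t 2.4167 pos [0.6163 0.0456 0.1123] yaw 91.33270086329028 pitch -0.011413168113321303 F [0.8064 0.2978 0.0134] open 0.9960321333553843 gf 0.0
shift/0.3 [-0.0002 -0.0037  0.0044] turn/45 [0.0032 0.0002 0.0096]
```

Emit:
step_arm --pt "0 -0.003 0.004 0 0 0.01 0.2" --pt "0 -0.003 0.004 0 0 0.01 1" --pt "0 -0.003 0.004 0 0 0.01 1" --pt "0 -0.003 0.004 0 0 0.01 1" --pt "0 -0.003 0.004 0 0 0.01 1" --pt "0 -0.003 0.004 0 0 0.01 1" --pt "0 -0.003 0.004 0 0 0.01 1" --pt "0 -0.003 0.004 0 0 0.01 1"

```text
time_s: 3.08
position: [0.6144, 0.0449, 0.1096]
tcp_rot: [[-0.014, 1.0, -0.0], [1.0, 0.014, 0.0], [0.0, -0.0, -1.0]]
force: [-0.4, -0.3, -0.6]
opening: 0.476
grasp_force: 0.0
```

```bash
python3 go.py 0.6152 0.0455 0.181 90.9
```

```text
t 3.0833 pos [0.6144 0.0449 0.1096] yaw 90.8213516156409 pitch 0.0002478405693315398 F [-0.4092 -0.2736 -0.6278] open 0.47624313685005065 gf 0.0
shift/0.3 [ 0.002   0.0029 -0.2381] turn/45 [-0.     -0.     -0.0017]
```

Fingers are slow, so I keep closing.

Emit:
step_arm --pt "0 0.002 -0.003 0 0 0 1" --pt "0 0.002 -0.003 0 0 0 1" --pt "0 0.002 -0.003 0 0 0 1" --pt "0 0.002 -0.003 0 0 0 1" --pt "0 0.002 -0.003 0 0 0 1" --pt "0 0.002 -0.003 0 0 0 1"

```text
time_s: 3.58
position: [0.6149, 0.0449, 0.1104]
tcp_rot: [[-0.014, 1.0, -0.0], [1.0, 0.014, 0.0], [0.0, -0.0, -1.0]]
force: [0.3, -0.2, 0.4]
opening: 0.209
grasp_force: 30.0
```

```bash
python3 go.py 0.6152 0.0455 0.181 90.9
```

```text
t 3.5833 pos [0.6149 0.0449 0.1104] yaw 90.8263881641235 pitch 0.0004558382878273171 F [ 0.2525 -0.2277  0.352 ] open 0.20852681259626435 gf 30.00001022592187
shift/0.3 [ 0.0018  0.0009 -0.2353] turn/45 [-0.0001 -0.     -0.0016]
```

Emit:
step_arm --pt "0 0 -0.03 0 0 0 1" --pt "0 0 -0.09 0 0 0 1" --pt "0 0 -0.16 0 0 0 1" --pt "0 0 -0.24 0 0 0 1" --pt "0 0 -0.3 0 0 0 1" --pt "0 0 -0.33 0 0 0 1" --pt "0 0 -0.33 0 0 0 1"

```text
time_s: 4.17
position: [0.6164, 0.0449, 0.2124]
tcp_rot: [[-0.015, 1.0, 0.006], [1.0, 0.015, -0.001], [-0.001, 0.006, -1.0]]
force: [0.5, -0.6, -0.5]
opening: 0.204
grasp_force: 30.0
```

```bash
python3 - <<'E'
from h import *; from rig import *
s=read_state();c=capture("wrist");T=wristT(c,s);im=c["image"];t=capture("top")
pickle.dump((s,c,t),open("w3.pkl","wb"))
a=im[:300,100:480,::-1];cv2.imwrite("pics/w3.png",im[:,:,::-1])
R=s["tcp_rot"];g=s["position"]+R[:,2]*.006
print(s["position"],"expected tip wrist/top px",proj(c,g+R[:,0]*.272,T),proj(t,g+R[:,0]*.272),"collar",proj(c,g+R[:,0]*.064,T),"f",s["force"],s["moment"])
E
```

```text
[0.6164 0.0449 0.2124] expected tip wrist/top px [[ 279.8237 -708.8545]] [[152.2758 165.4757]] collar [[281.1238 148.63  ]] f [ 0.4574 -0.5583 -0.4685] [-0.1625  0.0941  0.0115]
```

View pics/w3.png

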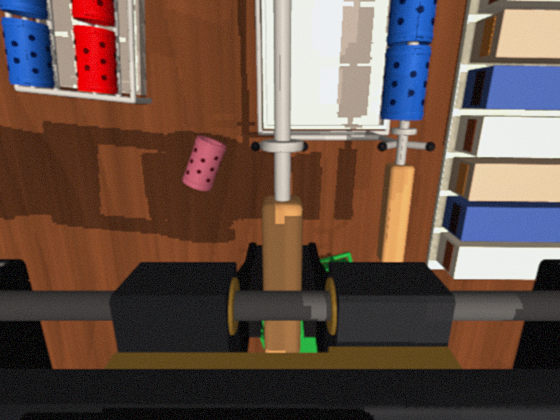

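The handle is held squarely at (282,200–350) and the shaft runs straight up the picture. Moving to the pre-insertion point.

```bash
python3 go.py 0.4346 -0.176 0.2 85.2
```

```text
t 4.2667 pos [0.6145 0.045  0.2093] yaw 90.83227436865388 pitch -0.0013570472359542515 F [ 0.5275 -0.0641 -0.5167] open 0.20120382277427318 gf 29.999851305037737
shift/0.3 [-0.7278 -0.6104  0.0312] turn/45 [-0.0006  0.0001  0.1252]
```

Emit:
step_arm --pt "-0.06 -0.05 0 0 0 0.01 1" --pt "-0.15 -0.13 0 0 0 0.03 1" --pt "-0.26 -0.22 0 0 0 0.05 1" --pt "-0.37 -0.31 0 0 0 0.07 1" --pt "-0.48 -0.4 0 0 0 0.09 1" --pt "-0.58 -0.49 0 0 0 0.11 1" --pt "-0.67 -0.56 0.02 0 0 0.125 1" --pt "-0.728 -0.61 0.03 0 0 0.125 1"

```text
time_s: 4.93
position: [0.4321, -0.1775, 0.1989]
tcp_rot: [[0.086, 0.996, -0.003], [0.996, -0.086, 0.001], [0.001, -0.004, -1.0]]
force: [0.4, 0.2, 0.2]
opening: 0.205
grasp_force: 30.0
```

```bash
python3 go.py 0.4346 -0.176 0.075 85.2
```

```text
t 4.9333 pos [ 0.4321 -0.1775  0.1989] yaw 85.08025376705086 pitch 0.06359038066373829 F [0.4264 0.1694 0.1777] open 0.20467073040044795 gf 30.001113899052143
shift/0.3 [0.0053 0.0092 0.413 ] turn/45 [-0.0046 -0.0014 -0.0027]
```

Emit:
step_arm --pt "0 0 0.06 0 0 0 1" --pt "0.005 0.009 0.16 0 0 0 1" --pt "0.005 0.009 0.27 0 0 0 1" --pt "0.005 0.009 0.36 0 0 0 1" --pt "0.005 0.009 0.41 0 0 0 1" --pt "0.005 0.009 0.413 0 0 0 1" --pt "0.005 0.009 0.413 0 0 0 1" --pt "0.005 0.009 0.413 0 0 0 1"

```text
time_s: 5.6
position: [0.438, -0.1748, 0.0766]
tcp_rot: [[0.084, 0.997, -0.0], [0.997, -0.084, 0.0], [0.0, -0.0, -1.0]]
force: [0.1, -0.2, -0.2]
opening: 0.206
grasp_force: 30.0
```

```bash
python3 - <<'E'
from h import *; from rig import *
s=read_state();c=capture("wrist");T=wristT(c,s);t=capture("top");sd=capture("side")
pickle.dump((s,c,t,sd),open("w4.pkl","wb"))
R=s["tcp_rot"];g=s["position"]+R[:,2]*.006
print(s["position"],np.degrees(np.arctan2(R[1,0],R[0,0])),s["force"])
for k,cc in (("top",t),("side",sd)):
    print(k,"exp tip,collar,grip",proj(cc,[g+R[:,0]*.272,g+R[:,0]*.064,g]))
    for ce,st,p in blobs(cc["image"],"red",30): print(ce,st)
a=cv2.resize(t["image"][195:255,160:300,::-1],None,fx=5,fy=5,interpolation=cv2.INTER_CUBIC)
b=cv2.resize(sd["image"][175:345,190:320,::-1],None,fx=3.5,fy=3.5,interpolation=cv2.INTER_CUBIC)
o=np.zeros((600,800,3),np.uint8);o[:300,:700]=a
o2=c["image"][:220,:,::-1];o2=cv2.resize(o2,(764,300));o[300:,:764]=o2
cv2.imwrite("pics/p4.png",o);cv2.imwrite("pics/p4s.png",b[:600])
E
```

```text
[ 0.438  -0.1748  0.0766] 85.2073581621585 [ 0.1279 -0.1539 -0.2464]
top exp tip,collar,grip [[235.0643 219.6667]
 [302.5288 224.4357]
 [323.2857 225.903 ]]
[347.5606  68.9091] [343  64  10  11  66]
[348.7045 104.7045] [340  91  22  22  44]
[425.494  198.1982] [403 176  44  51 913]
[181.1329 216.6993] [173 212  17  10 143]
[207.4118 218.7279] [191 214  34  11 272]
side exp tip,collar,grip [[272.3533 254.0312]
 [299.2816 199.9038]
 [306.4626 185.4696]]
[175.5385 138.3077] [172 136   8   6  39]
[200.4945 145.5385] [184 137  33  13  91]
[255.2111 294.0484] [238 266  35  57 578]
```

View pics/p4.png

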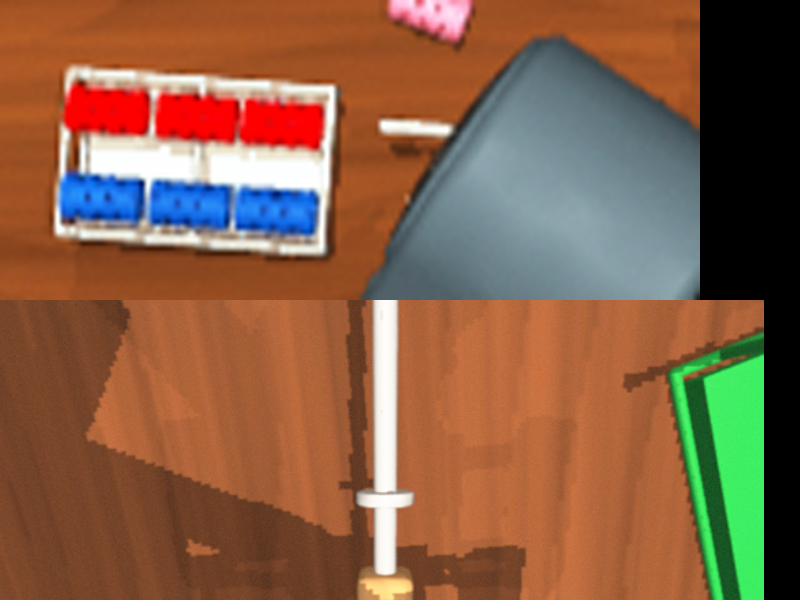

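View pics/p4s.png

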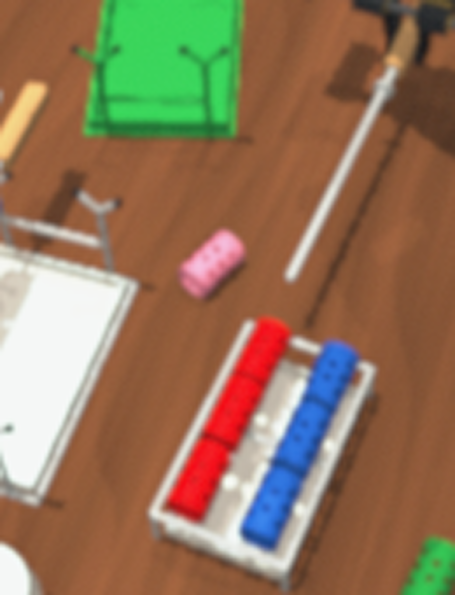

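The top and side crops put the rod tip within 1 px of where the kinematics predict, so the rod sits level in the jaws. Next I triangulate the red row against that.

```bash
python3 - <<'E'
from h import *
s,c,t,sd=pickle.load(open("w4.pkl","rb"))
def pts(cc,n,box):
    return np.vstack([p for ce,st,p in blobs(cc["image"],n,30) if box[0]<ce[0]<box[1] and box[2]<ce[1]<box[3]])
A=pts(t,"red",(160,240,200,235));B=pts(sd,"red",(230,280,260,330))
o1,d1=ray(t,A.mean(0));o2,d2=ray(sd,B.mean(0));d1=d1[0];d2=d2[0]
k=np.linalg.lstsq(np.c_[d1,-d2],o2-o1,rcond=None)[0];p,q=o1+d1*k[0],o2+d2*k[1];print("red centre",p,q)
for n,cc,X in (("top",t,A),("side",sd,B),("topblue",t,pts(t,"blue",(160,240,225,250)))):
    W=plane(cc,X,.054 if n!="side" else .054)[:,:2];w,v=np.linalg.eigh(np.cov(W.T));e=v[:,1]*np.sign(v[1,1]);m=W.mean(0);u=(W-m)@e
    print(n,m,"yaw",np.degrees(np.arctan2(e[1],e[0])),"extent",u.min(),u.max())
    # per-slice edge mid line
    l=[]
    for a in np.arange(-.07,.071,.014):
        k=abs(u-a)<.007;y=((W-m)@np.array([-e[1],e[0]]))[k];l.append((y.min()+y.max())/2*1e3)
    print(np.round(l,1))
R=s["tcp_rot"];e=R[:,0];g=s["position"]+R[:,2]*.006
print("rod at tip",g+e*.272)
E
python3 go.py 0.4346 -0.176 0.06 85.2
```

```text
red centre [0.4678 0.212  0.0517] [0.4688 0.2122 0.0518]
top [0.4677 0.2116] yaw 84.85845202453308 extent -0.07996238744053111 0.07935917316816944
[ 0.4 -0.8  0.1  0.5 -0.8  0.1 -0.6 -0.6 -0.   0.7  0.8]
side [0.4682 0.212 ] yaw 84.83272223107605 extent -0.08768394012852763 0.07920924297662157
[ 1.2  1.2 -0.6 -0.6  0.  -0.   0.   0.   0.   0.1  0.1]
topblue [0.4136 0.2147] yaw 85.07656385312848 extent -0.07725549695300948 0.07991591828703463
[-0.5  0.3  0.1  0.   0.3  0.1 -0.2  0.1  0.  -0.5  0.4]
rod at tip [0.4607 0.0963 0.0706]
t 5.75 pos [ 0.4386 -0.1752  0.0776] yaw 85.2121791404974 pitch -0.06814099955322955 F [ 0.2565 -0.3339 -0.0486] open 0.20199670372607514 gf 29.99988737516105
shift/0.3 [-0.0038 -0.0131  0.0586] turn/45 [0.0026 0.0015 0.0003]
```

```bash
python3 go.py 0.4336 -0.1735 0.06 84.9
```

```text
t 5.75 pos [ 0.4386 -0.1752  0.0776] yaw 85.2121791404974 pitch -0.06814099955322955 F [ 0.2565 -0.3339 -0.0486] open 0.20199670372607514 gf 29.99988737516105
shift/0.3 [ 0.0042 -0.0171  0.0586] turn/45 [0.0026 0.0015 0.0069]
```

Emit:
step_arm --pt "0.004 -0.008 0.03 0 0 0.007 1" --pt "0.004 -0.017 0.055 0 0 0.007 1" --pt "0.004 -0.017 0.055 0 0 0.007 1" --pt "0.004 -0.017 0.055 0 0 0.007 1" --pt "0.004 -0.017 0.055 0 0 0.007 1" --pt "0.004 -0.017 0.055 0 0 0.007 1" --pt "0.004 -0.017 0.055 0 0 0.007 1" --pt "0.004 -0.017 0.055 0 0 0.007 1"

```text
time_s: 6.42
position: [0.4332, -0.1733, 0.0603]
tcp_rot: [[0.089, 0.996, 0.0], [0.996, -0.089, -0.0], [-0.0, 0.0, -1.0]]
force: [-0.6, -0.3, -0.9]
opening: 0.201
grasp_force: 30.0
```

```bash
python3 go.py 0.4336 -0.1735 0.06 84.9; python3 go.py 0.4545 0.0606 0.06 84.9|tail -1
```

```text
t 6.4167 pos [ 0.4332 -0.1733  0.0603] yaw 84.89527697316717 pitch -0.01751767672021595 F [-0.5785 -0.3283 -0.8751] open 0.20099247048872956 gf 29.999863542616367
shift/0.3 [-0.0005  0.0014  0.0009] turn/45 [ 0.0006  0.0004 -0.0001]
shift/0.3 [0.7829 0.0014 0.0007] turn/45 [ 0.0006  0.0004 -0.0001]
```

Emit:
step_arm --pt "0.03 0.001 0 0 0 0 1" --pt "0.07 0.001 0 0 0 0 1" --pt "0.11 0.001 0 0 0 0 1" --pt "0.15 0.001 0 0 0 0 1" --pt "0.18 0.001 0 0 0 0 1" --pt "0.2 0.001 0 0 0 0 1" --pt "0.2 0.001 0 0 0 0 1"

```text
time_s: 7.0
position: [0.4383, -0.1116, 0.06]
tcp_rot: [[0.087, 0.996, -0.001], [0.996, -0.087, 0.001], [0.001, -0.001, -1.0]]
force: [-0.2, 0.6, -0.9]
opening: 0.198
grasp_force: 30.0
```

```bash
python3 - <<'E'
from h import *; from rig import *
s=read_state();t=capture("top");sd=capture("side");R=s["tcp_rot"];g=s["position"]+R[:,2]*.006
for cc,b in ((t,(160,240,200,235)),(sd,(230,280,260,330))):
    X=np.vstack([p for ce,st,p in blobs(cc["image"],"red",30) if b[0]<ce[0]<b[1] and b[2]<ce[1]<b[3]]);print(X.mean(0),len(X),X.min(0),X.max(0))
a=cv2.resize(t["image"][195:255,160:260,::-1],None,fx=4,fy=4,interpolation=cv2.INTER_CUBIC)
b=cv2.resize(sd["image"][235:335,220:320,::-1],None,fx=4,fy=4,interpolation=cv2.INTER_CUBIC)
o=np.zeros((400,800,3),np.uint8);o[:240,:400]=a;o[:,400:]=b;cv2.imwrite("pics/p5.png",o)
E
python3 go.py 0.4545 0.0606 0.06 84.9
```

```text
[196.9182 217.867 ] 391 [173 212] [223 223]
[255.049  294.4151] 571 [238 266] [272 322]
t 7.1 pos [ 0.4389 -0.1131  0.0601] yaw 84.95658413739748 pitch -0.015373990513505043 F [ 0.4074 -0.9346 -0.2268] open 0.19897596512502538 gf 29.999885894358158
shift/0.3 [0.5814 0.0009 0.0001] turn/45 [0.0005 0.0003 0.0013]
```

View pics/p5.png

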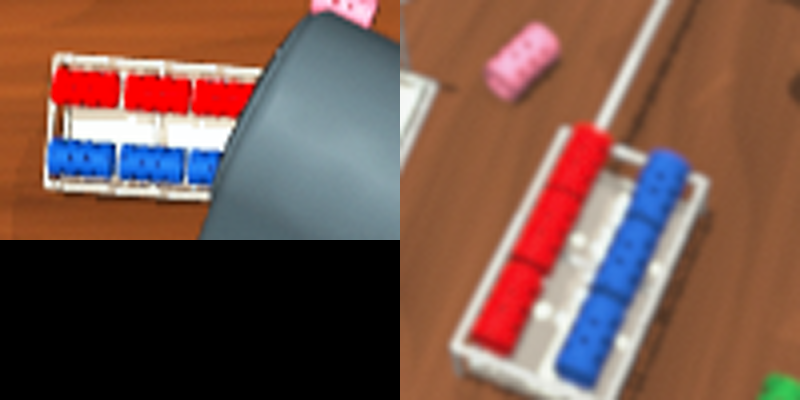

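In the side view the rod enters the near red roller at (605,128) and no roller has moved. Carrying on.

Emit:
step_arm --pt "0.04 0 0 0 0 0 1" --pt "0.1 0 0 0 0 0 1" --pt "0.16 0 0 0 0 0 1" --pt "0.22 0 0 0 0 0 1" --pt "0.27 0 0 0 0 0 1" --pt "0.3 0 0 0 0 0 1" --pt "0.31 0 0 0 0 0 1" --pt "0.31 0 0 0 0 0 1"

```text
time_s: 7.77
position: [0.4471, -0.0207, 0.0601]
tcp_rot: [[0.088, 0.996, 0.0], [0.996, -0.088, -0.0], [-0.0, 0.0, -1.0]]
force: [-0.6, 0.1, -1.1]
opening: 0.201
grasp_force: 30.0
```

```bash
python3 go.py 0.4545 0.0606 0.06 84.9
```

```text
t 7.7667 pos [ 0.4471 -0.0207  0.0601] yaw 84.93878030302999 pitch -0.009517030037939718 F [-0.6113  0.1444 -1.0618] open 0.20148029146191818 gf 30.000083791092038
shift/0.3 [0.2722 0.0006 0.0001] turn/45 [0.0004 0.0002 0.0009]
```

Emit:
step_arm --pt "0.04 0 0 0 0 0 1" --pt "0.09 0 0 0 0 0 1" --pt "0.15 0 0 0 0 0 1" --pt "0.2 0 0 0 0 0 1" --pt "0.25 0 0 0 0 0 1" --pt "0.272 0 0 0 0 0 1" --pt "0.272 0 0 0 0 0 1" --pt "0.272 0 0 0 0 0 1"

```text
time_s: 8.43
position: [0.4545, 0.0599, 0.06]
tcp_rot: [[0.089, 0.996, 0.0], [0.996, -0.089, -0.0], [-0.0, 0.0, -1.0]]
force: [0.4, -0.6, -1.5]
opening: 0.199
grasp_force: 30.0
```

```bash
python3 go.py 0.4545 0.0606 0.06 84.9; python3 - <<'E'
from h import *; from rig import *
t=capture("top");sd=capture("side");s=read_state();R=s["tcp_rot"];g=s["position"]+R[:,2]*.006
print("tip exp",proj(t,g+R[:,0]*.272),proj(sd,g+R[:,0]*.272))
for cc,b in ((t,(160,240,200,235)),(sd,(230,280,260,330))):
    X=np.vstack([p for ce,st,p in blobs(cc["image"],"red",30) if b[0]<ce[0]<b[1] and b[2]<ce[1]<b[3]]);print(X.mean(0),len(X),X.min(0),X.max(0))
a=cv2.resize(t["image"][195:255,140:240,::-1],None,fx=4,fy=4,interpolation=cv2.INTER_CUBIC)
b=cv2.resize(sd["image"][250:350,210:310,::-1],None,fx=4,fy=4,interpolation=cv2.INTER_CUBIC)
o=np.zeros((400,800,3),np.uint8);o[:240,:400]=a;o[:,400:]=b;cv2.imwrite("pics/p6.png",o)
E
```

```text
t 8.4333 pos [0.4545 0.0599 0.06  ] yaw 84.90129995378005 pitch -0.013682068726157048 F [ 0.4363 -0.6485 -1.5034] open 0.19930325444365807 gf 29.999846359714866
shift/0.3 [ 0.0024 -0.0001  0.0001] turn/45 [0.0005 0.0003 0.    ]
tip exp [[160.0999 214.9437]] [[234.2737 335.8886]]
[193.3547 217.6269] 327 [172 212] [215 223]
[255.3916 293.6426] 526 [238 266] [272 322]
```

View pics/p6.png

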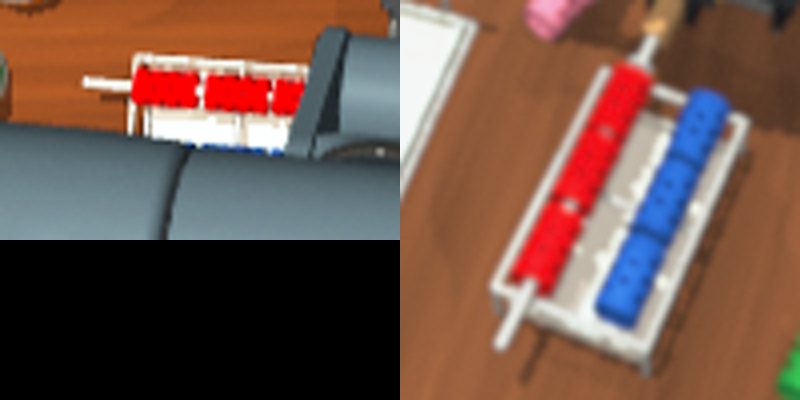

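The rod tip shows at (85,82) in the top crop and (500,340) in the side crop, so the rod passes through all three reds. Next is the lift. I also work out the fork's y from the earlier picture.

```bash
python3 - <<'E'
from h import *
s,c,t=pickle.load(open("w3.pkl","rb"));T=wristT(c,s)
print(plane(c,[[256,147],[305,147],[383,146],[431,147]],.115,T))
s,c=pickle.load(open("w1.pkl","rb"));T=wristT(c,s)
print(plane(c,[[270,172],[310,172],[374,172],[415,172]],.115,T))
E
```

```text
[[0.5983 0.0977 0.115 ]
 [0.6328 0.0981 0.115 ]
 [0.6877 0.0996 0.115 ]
 [0.7217 0.0993 0.115 ]]
[[0.5961 0.0979 0.115 ]
 [0.6307 0.0985 0.115 ]
 [0.686  0.0994 0.115 ]
 [0.7214 0.1001 0.115 ]]
```

Emit:
step_arm --pt "0 0 -0.01 0 0 0 1" --pt "0 0 -0.025 0 0.01 0 1" --pt "0 0 -0.04 0 0.03 0 1" --pt "0 0 -0.06 0 0.05 0 1" --pt "0 0 -0.09 0 0.07 0 1" --pt "0 0 -0.12 0 0.09 0 1" --pt "0 0 -0.15 0 0.09 0 1" --pt "0 0 -0.17 0 0.09 0 1"

```text
time_s: 9.2
position: [0.4545, 0.0599, 0.1121]
tcp_rot: [[0.09, 0.996, 0.007], [0.993, -0.09, 0.07], [0.07, 0.001, -0.998]]
force: [0.4, -0.1, -1.5]
opening: 0.201
grasp_force: 30.0
```

```bash
cat > chk.py <<'E'
from h import *; from rig import *
t=capture("top");sd=capture("side");s=read_state();R=s["tcp_rot"];g=s["position"]+R[:,2]*.006
pickle.dump((s,t,sd),open("chk.pkl","wb"))
print("pos",s["position"],"F",s["force"],"M",s["moment"],s["opening"])
row=g+R[:,0]*.149-R[:,2]*-.008
print("exp tip side",proj(sd,g+R[:,0]*.272),"exp row centre side/top",proj(sd,row),proj(t,row))
for n,cc in (("top",t),("side",sd)):
    for col in ("red","blue"):
        for ce,st,p in blobs(cc["image"],col,40):
            if (130<ce[0]<290 and 120<ce[1]<345): print(n,col,ce,st)
E
python3 chk.py
```

```text
pos [0.4548 0.0602 0.1122] F [-0.1483  0.6412 -0.8396] M [-0.2787  0.0977  0.0559] 0.20036694455666462
exp tip side [[231.685  323.2741]] exp row centre side/top [[255.0341 281.8549]] [[196.3522 217.3287]]
top red [176.7419 215.7935] [169 211  17  10 155]
top red [195.9735 217.3113] [188 212  17  11 151]
top red [213.9041 218.6644] [206 214  17  10 146]
top blue [201.9459 140.4459] [177 136  51  10 388]
top blue [179.9274 234.1774] [172 230  17   9 124]
top blue [197.2946 235.4496] [190 231  16  10 129]
top blue [212.4937 236.4304] [207 233  12   9  79]
side red [200.4737 145.5263] [184 137  33  13  95]
side red [254.0849 282.4859] [236 255  37  58 601]
side blue [171.6883 254.2895] [155 230  34  51 494]
side blue [274.952 301.895] [260 274  31  57 562]
```

All three reds rose with the rod (side centroid 282.5, expected 281.9), and the blues haven't moved. Up and across.

```bash
python3 go.py 0.4548 0.0600 0.205 84.9 4; python3 go.py 0.615 0.046 0.205 90.85 4|tail -1
```

```text
t 9.3 pos [0.4548 0.0602 0.1122] yaw 84.89023427246744 pitch 4.025410832054438 F [-0.1483  0.6412 -0.8396] open 0.20036694455666462 gf 29.999858178198338
shift/0.3 [ 0.0211  0.0007 -0.3087] turn/45 [ 0.0033 -0.0006 -0.0002]
shift/0.3 [ 0.0222  0.5368 -0.3072] turn/45 [ 0.0125 -0.0004 -0.1321]
```

Emit:
step_arm --pt "0 0 -0.04 0 0 0 1" --pt "0.01 0 -0.1 0 0 0 1" --pt "0.02 0 -0.17 0 0 0 1" --pt "0.02 0 -0.24 0 0 0 1" --pt "0.02 0.03 -0.29 0 0 0 1" --pt "0.02 0.09 -0.307 0.003 0 -0.02 1" --pt "0.02 0.16 -0.307 0.006 0 -0.04 1" --pt "0.02 0.23 -0.307 0.008 0 -0.06 1"

```text
time_s: 9.97
position: [0.5233, 0.0539, 0.2038]
tcp_rot: [[0.041, 0.999, 0.0], [0.997, -0.04, 0.07], [0.07, -0.002, -0.998]]
force: [0.5, -0.9, -2.0]
opening: 0.207
grasp_force: 30.0
```

```bash
python3 go.py 0.615 0.046 0.205 90.85 4
```

```text
t 9.9667 pos [0.5233 0.0539 0.2038] yaw 87.6698546114395 pitch 4.0252422034418105 F [ 0.4606 -0.9032 -2.0378] open 0.20660890983182192 gf 29.999931268393993
shift/0.3 [-0.0135  0.3063 -0.0057] turn/45 [ 0.0019 -0.0006 -0.0705]
```

Emit:
step_arm --pt "0 0.07 0 0 0 -0.02 1" --pt "-0.01 0.14 0 0 0 -0.04 1" --pt "-0.013 0.21 0 0 0 -0.06 1" --pt "-0.013 0.27 0 0.002 0 -0.07 1" --pt "-0.013 0.306 0 0.002 0 -0.07 1" --pt "-0.013 0.306 0 0.002 0 -0.07 1" --pt "-0.013 0.306 0 0.002 0 -0.07 1" --pt "-0.013 0.306 0 0.002 0 -0.07 1"

```text
time_s: 10.63
position: [0.6128, 0.0464, 0.202]
tcp_rot: [[-0.013, 1.0, -0.005], [0.997, 0.014, 0.071], [0.071, -0.004, -0.997]]
force: [0.8, -1.1, -1.4]
opening: 0.207
grasp_force: 30.0
```

```bash
python3 chk.py; python3 go.py 0.615 0.0455 0.135 90.85 2
```

```text
pos [0.613  0.0464 0.2025] F [-0.1716 -0.5904 -1.0242] M [-0.2611  0.1049 -0.0012] 0.20374295550486843
exp tip side [[173.0487 281.9663]] exp row centre side/top [[197.9592 241.2524]] [[195.694  165.8061]]
top red [174.7011 166.8966] [166 162  19  11 174]
top red [195.2357 166.8153] [187 162  17  10 157]
top red [213.0222 165.963 ] [206 162  16  10 135]
top blue [200.8333 140.4799] [177 136  49  10 348]
top blue [179.8696 234.1522] [172 230  17   9 138]
top blue [196.3826 235.3391] [190 231  15  10 115]
side red [191.6585 146.9024] [184 144  16   6  41]
side red [197.8909 241.9723] [179 216  38  56 614]
side blue [171.6478 254.3623] [155 230  34  51 494]
side blue [275.1066 301.8585] [260 274  31  57 544]
t 10.7333 pos [0.613  0.0464 0.2025] yaw 90.76241485995354 pitch 4.069875100280024 F [-0.1716 -0.5904 -1.0242] open 0.20374295550486843 gf 29.999852422624826
shift/0.3 [-0.019   0.0072  0.2242] turn/45 [-0.0031 -0.046  -0.0019]
```

Emit:
step_arm --pt "-0.005 0.003 0.03 0 -0.005 0 1" --pt "-0.01 0.006 0.08 -0.001 -0.015 0 1" --pt "-0.015 0.007 0.13 -0.003 -0.03 -0.001 1" --pt "-0.018 0.007 0.18 -0.003 -0.04 -0.002 1" --pt "-0.019 0.007 0.21 -0.003 -0.046 -0.002 1" --pt "-0.019 0.007 0.224 -0.003 -0.046 -0.002 1" --pt "-0.019 0.007 0.224 -0.003 -0.046 -0.002 1" --pt "-0.019 0.007 0.224 -0.003 -0.046 -0.002 1"

```text
time_s: 11.4
position: [0.6167, 0.0452, 0.1355]
tcp_rot: [[-0.015, 1.0, 0.002], [0.999, 0.015, 0.035], [0.035, 0.002, -0.999]]
force: [-0.2, -0.8, -1.0]
opening: 0.201
grasp_force: 30.0
```

```bash
python3 go.py 0.615 0.0455 0.111 90.85 0
```

```text
t 11.4 pos [0.6167 0.0452 0.1355] yaw 90.84217284674062 pitch 1.9927147534398648 F [-0.2416 -0.7847 -1.0293] open 0.20121629556922382 gf 29.999763099476695
shift/0.3 [-0.0016 -0.0057  0.0817] turn/45 [ 0.0027 -0.0443 -0.0002]
```

Emit:
step_arm --pt "0 -0.002 0.02 0 -0.01 0 1" --pt "-0.001 -0.003 0.04 0.001 -0.025 0 1" --pt "-0.002 -0.003 0.06 0.002 -0.04 0 1" --pt "-0.002 -0.003 0.074 0.002 -0.044 0 1" --pt "-0.002 -0.003 0.08 0.002 -0.044 0 1" --pt "-0.002 -0.003 0.08 0.002 -0.044 0 1" --pt "-0.002 -0.003 0.08 0.002 -0.044 0 1" --pt "-0.002 -0.003 0.08 0.002 -0.044 0 1"

```text
time_s: 12.07
position: [0.6157, 0.0454, 0.1115]
tcp_rot: [[-0.015, 1.0, 0.0], [1.0, 0.015, 0.0], [0.0, 0.0, -1.0]]
force: [-0.3, 0.2, -1.4]
opening: 0.204
grasp_force: 30.0
```

```bash
python3 chk.py; python3 go.py 0.615 0.0455 0.1104 90.85 0; python3 - <<'E'
from h import *
s,t,sd=pickle.load(open("chk.pkl","rb"))
a=cv2.resize(sd["image"][190:310,145:245,::-1],None,fx=5,fy=5,interpolation=cv2.INTER_CUBIC);cv2.imwrite("pics/p7.png",a)
E
```

```text
pos [0.6158 0.0453 0.1116] F [-0.8556  0.1868 -1.8932] M [-0.0978  0.1218  0.0023] 0.20148577126369666
exp tip side [[181.4628 305.0296]] exp row centre side/top [[203.1339 263.6165]] [[201.5766 169.4862]]
top red [182.4    170.4444] [174 166  18  10 135]
top red [200.8102 169.781 ] [193 166  17   9 137]
top blue [199.1369 140.5064] [177 136  46  10 314]
side red [203.2247 264.3348] [187 237  32  57 454]
side blue [171.6369 254.3225] [155 230  34  51 493]
side blue [275.2862 301.4547] [260 273  32  58 552]
t 12.1667 pos [0.6158 0.0453 0.1116] yaw 90.84907639325161 pitch 0.0038220145751809457 F [-0.8556  0.1868 -1.8932] open 0.20148577126369666 gf 29.999817246571183
shift/0.3 [ 0.0006 -0.0025  0.0039] turn/45 [ 0.0008 -0.0001 -0.    ]
```

The moment has dropped, so the forks are taking the load. Last small trim, then I release.

Emit:
step_arm --pt "0 -0.002 0.003 0 0 0 1" --pt "0 -0.003 0.005 0 0 0 1" --pt "0 -0.003 0.005 0 0 0 1" --pt "0 -0.003 0.005 0 0 0 1"

```text
time_s: 12.5
position: [0.6149, 0.0453, 0.1102]
tcp_rot: [[-0.014, 1.0, 0.001], [1.0, 0.014, 0.0], [0.0, 0.001, -1.0]]
force: [-0.0, 1.4, 0.8]
opening: 0.201
grasp_force: 30.0
```

```bash
python3 go.py 0.615 0.0455 0.1104 90.85 0; python3 -c "
from rig import *;print(read_state()['moment'])"
```

```text
t 12.5 pos [0.6149 0.0453 0.1102] yaw 90.82442392202039 pitch 0.00796384439359634 F [-0.0075  1.3799  0.752 ] open 0.20072310130853388 gf 30.000183004885912
shift/0.3 [ 0.0008  0.0002 -0.0008] turn/45 [ 0.0012 -0.0002 -0.0006]
[-0.03390719  0.15735249 -0.01416816]
```

Emit:
step_arm --pt "0 0 0 0 0 0 0.5" --pt "0 0 0 0 0 0 0.4" --pt "0 0 0 0 0 0 0.2" --pt "0 0 0 0 0 0 0" --pt "0 0 0 0 0 0 -0.4" --pt "0 0 0 0 0 0 -0.4" --pt "0 0 0 0 0 0 -0.4" --pt "0 0 0 0 0 0 -0.4"

```text
time_s: 13.17
position: [0.6147, 0.0454, 0.1098]
tcp_rot: [[-0.015, 1.0, 0.0], [1.0, 0.015, 0.0], [0.0, 0.0, -1.0]]
force: [-0.5, -0.0, 0.2]
opening: 0.651
grasp_force: 0.0
```

Emit:
step_arm --pt "0 0 -0.03 0 0 0 -0.4" --pt "0 0 -0.08 0 0 0 -0.4" --pt "0 0 -0.16 0 0 0 -0.4" --pt "0 0 -0.26 0 0 0 -0.4" --pt "0 0 -0.36 0 0 0 -0.4" --pt "0 0 -0.46 0 0 0 -0.4" --pt "0 0 -0.5 0 0 0 -0.4" --pt "0 0 -0.5 0 0 0 -0.4"

```text
time_s: 13.83
position: [0.617, 0.0452, 0.2649]
tcp_rot: [[-0.015, 1.0, 0.01], [1.0, 0.015, -0.001], [-0.001, 0.01, -1.0]]
force: [0.6, 0.2, -0.0]
opening: 0.699
grasp_force: 0.0
```

```bash
python3 chk.py; python3 - <<'E'
from h import *; from rig import *
s,t,sd=pickle.load(open("chk.pkl","rb"));c=capture("wrist")
o=np.zeros((600,800,3),np.uint8)
o[:,:400]=cv2.resize(sd["image"][180:330,145:245,::-1],(400,600),interpolation=cv2.INTER_CUBIC)
o[:300,400:]=cv2.resize(t["image"][125:200,155:255,::-1],(400,300),interpolation=cv2.INTER_CUBIC)
o[300:,400:]=cv2.resize(c["image"][:,:,::-1],(400,300));cv2.imwrite("pics/p8.png",o)
E
```

```text
pos [0.6145 0.0454 0.2604] F [-0.8886  0.1669 -0.3864] M [-0.0948  0.0859 -0.005 ] 0.7004812482771634
exp tip side [[169.0551 272.0836]] exp row centre side/top [[194.6586 228.395 ]] [[193.5115 162.9716]]
top red [223.2241 169.2414] [220 165   7   9  58]
top red [182.437  170.4667] [174 166  18  10 135]
top red [199.9508 169.8689] [193 166  15   9 122]
top blue [193.5244 140.6341] [177 136  35  10 246]
top blue [179.8696 234.1522] [172 230  17   9 138]
top blue [191.9524 235.0952] [190 231   5   9  42]
side red [203.3529 264.3464] [188 238  31  56 459]
side blue [171.6242 254.3838] [155 230  34  51 495]
side blue [275.2577 301.4991] [260 273  31  58 551]
```

View pics/p8.png

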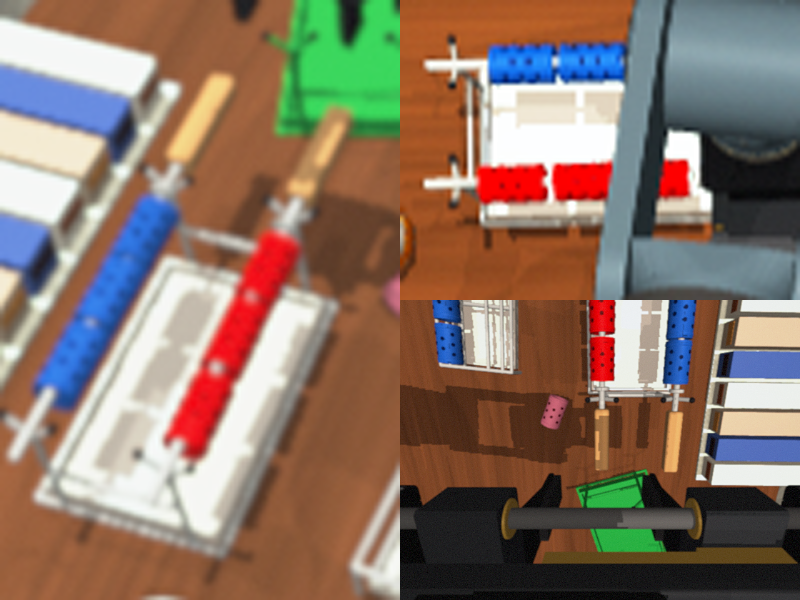

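The loaded rod lies in the free forks with all three reds hanging between them, tip at (425,183) and level beside the untouched blue rod. The gripper is clear above, so I hand in.

```bash
python3 -c "
from rig import *
print(hand_in())"
```

```text
the job is handed in; nothing more can be done
None
```

The three red rollers are on the rod, the loaded rod is back in the free forks and released, the blue rollers and the other rod look unmoved in the last pictures, and I handed in at about 14 s of the 61 s allowed; the hand-in call gave no verdict.

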